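Roll a tumble jig over onto its drilling station and lock it in

TASK

The box-shaped drill jig stands on the bench in front of the drilling station; using only pushes of the fingertips, tip it over the front edge of the station's base plate so that it lies on the plate with the drill bush that faced the robot now looking straight up, and push it along between the guide rails until it is fully home against the end stop. Then swing the keeper bar round over the jig, as far as it goes, so that the jig cannot lift when the drill breaks through. Do not grasp, lift or strike the jig, and leave the fittings, the oil bottle and the tape beside the station where they are.

Things in the scene. Friction and masses are not known exactly. Their poses are not given: they have to be found in the camera images.
- jig: tumble jig: loose aluminium box, 0.56 to 0.88 kg, sides open, brass part inside; stands on four 4 mm feet 15 to 40 mm short of the plate, up to 0.08 rad askew. Origin: centre of its underside; x = away from the robot, y = left, z = up. 60 mm deep (x -30 to 30), 70 wide, 92 tall with feet. Tipped properly, its x points down, its z along the station's x and its underside faces the robot
- jig_mid (a point): middle of the jig's box, 48 mm above its underside; 48 mm above the bench at the start, about 44 mm when the jig lies on the plate; axes as jig
- jig_bush (a point): head of the steel drill bush (23 mm across, 2.5 mm proud) in the middle of the jig's back, which faces the robot at the start (jig x = -32.5, z = 48 mm). It must end looking up, then 76.5 mm above the bench, the frame round it at 74 mm; axes as jig
- jig_runners (a point): middle of the jig's front face (jig x = 30 mm), which carries two steel runners, 10 mm wide and 4 mm proud, at jig y +-25, from z 6 to 90 mm. On them it lies and slides after tipping. Axes as jig
- jig_top (a point): middle of the jig's top face, 92 mm from its underside (a bush stands 2.5 mm proud there); it becomes the leading end once the jig is tipped over; axes as jig
- station: drilling station, fixed: steel base plate 170 x 170 x 10 mm. Origin on the bench at the middle of the plate's front edge; x = along the plate away from the robot, y = left, z = up. Guide rails 20 mm high stand on the plate from x 89 to 123 mm, 82 mm between them (6 mm to spare each side of the jig); slanted lead-ins from x 70 open to about 98 mm
- plate_edge (a point): middle of the plate's top front edge, 10 mm above the bench. With the jig up against it, a push high on its back turns the jig about this edge; the back rises as it turns, so the fingertips best go up and over with it in an arc about the edge. Past 40 to 50 degrees it goes over by itself onto its runners, 10 to 30 mm of it overhanging the edge; axes as station
- stop (a point): middle between the end stop's two round rest buttons, in their face plane (station x = 126 mm, 44 mm above the bench). The jig is home when its leading end (jig_top) lies here. The stop block behind is 16 mm thick, 84 wide and rises to 56 mm above the bench; axes as station
- keeper (a joint): angle of the keeper bar about its upright pivot, rad: 0 = fully over the jig, bar pointing along the station's -y, at its hard stop; 1.57 = bar pointing along the station's +x, away from the robot. Starts at 1.35 to 1.85; closes clockwise seen from above, stays where it is left, needs about 1 N at the knob
- keeper_pivot (a point): pivot of the keeper on a post left of the rails (station x = 110, y = 66 mm), at the bar's underside, 76 mm above the bench. The bar is 16 mm wide, 8 thick (top 84 mm above the bench), 70 mm long from the pivot; the pivot cap rises to 90 mm; axes as station
- keeper_knob (a point): middle of the black upright knob on the keeper bar, 60 mm from the pivot and 101 mm above the bench; 17 mm across, from 84 to 118 mm above the bench; a fingertip pushes it round. At its point x is the bar's width, -y points from the pivot to the knob
- hex_fitting: bystander: slender aluminium fitting standing on its hexagon, 34 mm wide, 82 mm tall, beside the station on the left; origin in the middle of its underside; leave alone
- union_3: bystander: small pipe union standing on end, 28 mm wide, 44 mm tall, beside the station on the left; origin in the middle of its underside; leave alone
- oil_bottle: bystander: small oil bottle with a pointed spout, 43 mm wide, 136 mm tall, beside the station on the right; origin in the middle of its underside; leave alone
- tape_2: bystander: black roll of tape lying flat, 64 mm across, 19 mm high, beside the station on the right; origin in the middle of its underside; leave alone
Things that resemble listed ones, but are neither listed nor needed, are in the scene too. There is more than one size of the station; the one meant has the size given above.

How it is judged:
By the outcome, as a careful person would: the job done as asked, in the order asked, and still so for the second after the job is handed in, with the robot touching nothing.
It also fails if it takes over 64 s, if anything falls off the work surface, if the arm or the gripper's body presses on something with over 40 N, if the wrist force passes 120 N, or if a joint passes its speed limit or range.

ROBOT

A 6-joint arm with a two-finger parallel gripper is mounted at the origin on a cart in front of the work surface, level with it; the furniture and walls round the work are solid. World frame = base frame: x ahead of the robot, y to its left, z up, the work surface at z = 0. Lengths are in mm, angles in degrees, forces in N, time in s.
With the tool pointing down it reaches from about 300 to 875 mm from the base axis. Payload 4.2 kg.
Tool frame: the origin (TCP) lies on the mounting face of the last link; the fingertips stand 173 mm ahead of it and the grasp point (between the pads) lies 155 mm ahead of it; z points along the fingers, y is the line along which they close (so a half turn about z gives the same grasp; the last joint's range is limited). The gripper opens to 85 mm and grips with 20 to 120 N. Pads are 22 mm wide; open, the fingers measure 114 mm over their backs; the gripper's body (76 mm by 85 mm) begins 54 mm behind the grasp point. The pads swing forward as they close: fully open they stand 13 mm farther back than shut.
Start: joints at [72.651, 18.312, 89.639, -0, 72.044, -1.146], TCP at [160.448, 552.159, 404.738] pointing down, gripper open.
Joint ranges: [-177.97, 177.97], [-48.28, 115.42], [12.27, 149.76], [-77.06, 257.06], [2.81, 150.46], [-146.56, 146.56]. Speed limits (degrees/s): [147.25, 147.25, 180, 180, 180, 180].

INTERFACE

Orientations are given as a 3x3 rotation matrix whose columns are the frame's x, y, z axes.
In Python, from station import env, grab_frame gives the robot as it stands. The module is installed in compiled form; this text tells all that it offers.
- The arm moves only by the shell command python3 -m handwheel 'ROWS' [FORCE]. ROWS is JSON, a list of rows, each a list of 3 entries, a list of its own where there are three numbers: the turn, a rotation vector about the tool's x, y, z in degrees, then the shift along the tool's x, y, z in m, then the opening, from -1 (shut) to 1 (fully open). A call has 1 to 8 rows; each row is the pose to reach, as a shift and turn from the pose commanded when the call began, along the tool's axes at that moment; what a row does not reach only later rows make up. A row lasts 1/8 s, in which the tool goes at most 62.5 mm and 10.7 degrees, less where a joint would pass 70% of its speed; a pose out of reach is approached as far as the arm can. A call with a gripper value outside its range is refused whole. The fingers move at their own pace and stop on an object; FORCE is the grip in N (left out, the last holds). Time passes only in rows, so rows that repeat a pose let the fingers close. It gives the time, the measured TCP pose, the force, the opening and the grip force at its end, in the units of the state.
- env.get_obs(): the state, without advancing time (a new reading comes with each control period).
- grab_frame(name): name is "scene" or "top"; returns a dict with "color" (420x560x3 uint8, red, green, blue), "fx", "fy", "cx", "cy" (pixels), "dist" ([k1, k2, p1, p2, k3] as OpenCV has them; the pictures are not rectified), "R" (3x3) and "t" (3): a world point X has camera coordinates R X + t. Camera axes: x right, y down, z forward; pixel columns grow to the right and rows downward; lengths in mm; the calibration is good to about 2 mm. A picture is of the moment at which its call begins. There is no depth.
- env.job_done(): hands the job in; it is judged then, once.
The state is a dict: "clock": time; "q": joint angles; "dq": joint speeds; "effort": joint torques, N m; "position": TCP position; "tcp_rot": TCP orientation; "ft_force": force on the tool from outside, world axes, zero at the start; "torque": the same for the moment, N m; "grip_width": finger opening in mm; "grip_force": force on a finger pad.
Only numpy, scipy, OpenCV 4.12 (cv2) and the standard library are available. Lean on these libraries where they do the work, as an engineer would, in place of code of your own. Each camera call takes 0.05 s, during which the arm holds its last target. There are 200 camera calls.

## Working session

There is one attempt and no reset: what is moved stays moved. The work goes in short steps, Python scripts to look and compute and a shell command to move; the robot and the scene stay as the last step left them, time stands still between calls to the robot, and variables do not carry over. Pictures are saved under pics/ and viewed, at most 10 in all, crops included, and the job is handed in when it is done.

```bash
mkdir -p pics; cat > h.py <<'E'
import numpy as np, cv2
from station import env, grab_frame
def shot(n,fn=None):
    f=grab_frame(n)
    if fn: cv2.imwrite('pics/'+fn,f['color'][:,:,::-1])
    return f
def K(f): return np.array([[f['fx'],0,f['cx']],[0,f['fy'],f['cy']],[0,0,1.]])
def ray(f,px):
    p=cv2.undistortPoints(np.array(px,float).reshape(-1,1,2),K(f),np.array(f['dist'],float)).reshape(-1,2)
    R=np.array(f['R']);t=np.array(f['t']).ravel()
    d=np.c_[p,np.ones(len(p))]@R
    return -R.T@t,d
def onz(f,px,z):
    c,d=ray(f,px); z=np.broadcast_to(z,len(d))
    return c+d*((z-c[2])/d[:,2])[:,None]
def proj(f,X):
    return cv2.projectPoints(np.array(X,float).reshape(-1,1,3),cv2.Rodrigues(np.array(f['R'],float))[0],np.array(f['t'],float),K(f),np.array(f['dist'],float))[0].reshape(-1,2)
E
python3 - <<'E'
from h import *
for n in('scene','top'):
    f=shot(n,n+'0.png'); print(n,f['fx'],f['cx'],f['cy'],np.round(ray(f,[[280,210]])[0]),np.round(ray(f,[[280,210]])[1],2))
o=env.get_obs(); print(o['tcp_rot'],o['clock'],o['grip_width'])
E
```

```text
scene 411.48491528625595 281.11113424477395 216.0227063883643 [ -45. -428.  476.] [[ 0.74  0.5  -0.45]]
top 393.3089219835913 282.12994068698845 209.7787124253615 [463.  11. 941.] [[ 0.15  0.02 -0.99]]
[[-9.60280604e-01  2.79035767e-01 -4.50390703e-04]
 [ 2.79036130e-01  9.60279481e-01 -1.46853733e-03]
 [ 2.27265102e-05 -1.53588319e-03 -9.99998820e-01]] 0.1 85.17018659575606
```

View pics/scene0.png

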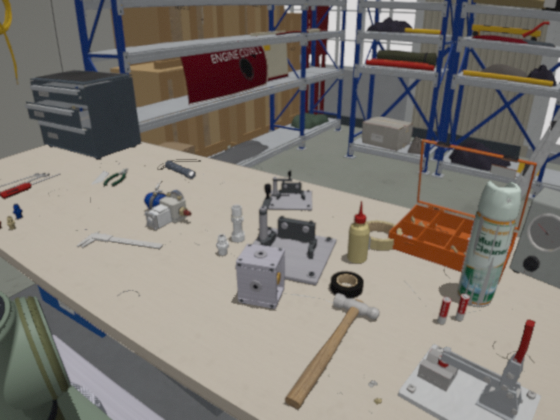

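View pics/top0.png

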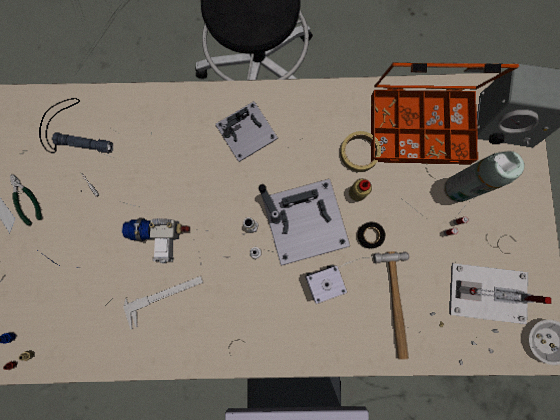

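The pictures show two similar stations in the top view: a large one at (305,222) and a small one at (246,130). There is also a toggle-clamp plate at (490,290). The jig, a grey box with a bush, is at (325,284) in the top view and (262,275) in the scene view. I take the large station, which has the jig standing in front of it, and will check that choice in a crop.

```bash
python3 - <<'E'
from h import *
f=shot('top'); s=shot('scene')
a=cv2.resize(f['color'][165:310,230:400],None,fx=4,fy=4,interpolation=cv2.INTER_CUBIC)
cv2.imwrite('pics/top_crop.png',a[:,:,::-1])
b=cv2.resize(s['color'][170:310,210:360],None,fx=4,fy=4,interpolation=cv2.INTER_CUBIC)
cv2.imwrite('pics/scene_crop.png',b[:,:,::-1])
E
```

```text
(no output)
```

View pics/top_crop.png

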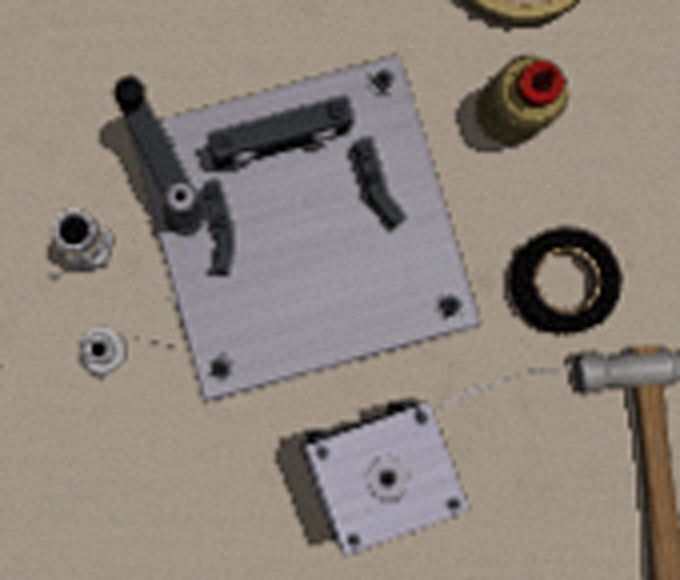

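View pics/scene_crop.png

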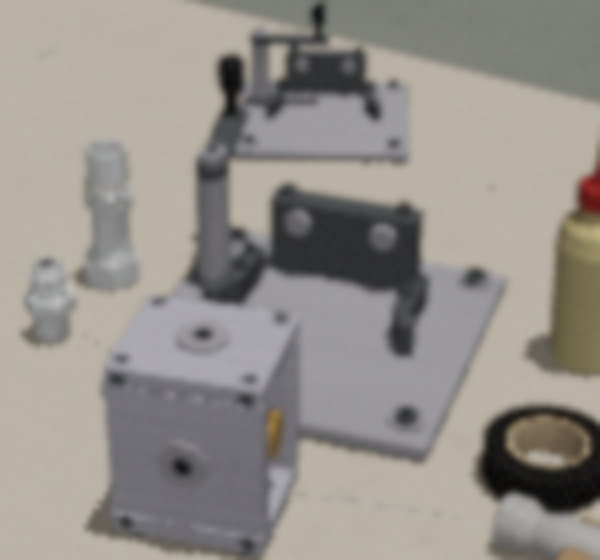

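The crop shows the large station with its keeper open. In crop pixels the plate corners are (205,400), (480,325) and (400,57), the jig's top corners are (312,448), (428,403), (468,508) and (350,553), the knob is at (128,92) and the pivot at (180,197). It is the right station if the plate measures 170 mm.

```bash
python3 - <<'E'
from h import *
f=grab_frame('top'); s=grab_frame('scene')
tp=lambda p:np.array(p,float)/4+[230-.375,165-.375]
sp=lambda p:np.array(p,float)/4+[210-.375,170-.375]
# refine corners
def ref(f,p,w=2):
    g=cv2.cvtColor(f['color'],cv2.COLOR_RGB2GRAY)
    return cv2.cornerSubPix(g,np.array(p,np.float32).reshape(-1,1,2),(w,w),(-1,-1),(3,30,.01)).reshape(-1,2)
P=ref(f,tp([[205,400],[480,325],[400,57]])); J=ref(f,tp([[312,448],[428,403],[468,508],[350,553]]))
print((P-tp([[205,400],[480,325],[400,57]])).round(1).tolist(),(J-tp([[312,448],[428,403],[468,508],[350,553]])).round(1).tolist())
A=onz(f,P,10);B=onz(f,J,92)
print(A.round(1),np.linalg.norm(A[0]-A[1]),np.linalg.norm(A[2]-A[1]))
print(B.round(1),[round(float(np.linalg.norm(B[i]-B[i-1])),1) for i in range(4)])
kn,pv=onz(f,tp([[128,88]]),118)[0],onz(f,tp([[180,196]]),90)[0]
y=A[0]-A[1];y/=np.linalg.norm(y); x=A[2]-A[1];x/=np.linalg.norm(x)
th=np.arctan2(x[1],x[0]); th2=np.arctan2(-y[0],y[1]); print('yaw',np.degrees([th,th2]))
a=(th+th2)/2; O=(A[0]+A[1])/2; ex=np.array([np.cos(a),np.sin(a)]); ey=np.array([-ex[1],ex[0]])
S=lambda X:np.round([(X[:2]-O[:2])@ex,(X[:2]-O[:2])@ey],1)
print('O',O.round(1),'knob',S(kn),kn.round(1),'pivot',S(pv),pv.round(1),'bush top',S(onz(f,tp([[388,479]]),94.5)[0]))
for b in B: print('jig',S(b))
v=B[1]-B[2]; w=B[0]-B[3]; v=v+w; print('jig yaw',np.degrees(np.arctan2(v[1],v[0])), 'ctr',S(B.mean(0)),B.mean(0).round(1))
# check scene view
def ps(x,y,z): return np.r_[O[:2]+x*ex+y*ey,z]
q=proj(s,[ps(0,-85,10),ps(110,66,90),B[3],B[2]]); print(((q-[210-.375,170-.375])*4).round())
# bystanders
for n,p,z in(('hex',[74,230],82),('union',[98,349],44),('bottle',[543,82],136),('tape',[565,280],19)): print(n,S(onz(f,tp([p]),z)[0]))
E
```

```text
[[-0.4, 1.0], [0.3, -0.4], [-1.3, -1.8]] [[-1.5, -1.1], [0.0, 0.0], [0.0, 0.0], [0.0, 0.0]]
[[ 470.6   27.5   10. ]
 [ 514.1 -136.9   10. ]
 [ 680.   -92.7   10. ]] 170.06919218106174 171.7150907834883
[[ 448.1  -28.1   92. ]
 [ 468.   -93.7   92. ]
 [ 412.9 -112.3   92. ]
 [ 391.   -49.4   92. ]] [60.9, 68.5, 58.1, 66.5]
yaw [14.92976187 14.84140354]
O [492.3 -54.7  10. ] knob [170.4  75.6] [637.6  62.2 118. ] pivot [110.7  64.8] [582.6  36.4  90. ] bush top [-65.5   0.9]
jig [-35.9  37.1]
jig [-33.6 -31.4]
jig [-91.5 -35.2]
jig [-96.6  31.1]
jig yaw 19.591918586924365 ctr [-64.4   0.4] [430.  -70.9  92. ]
[[431. 447.]
 [212. 151.]
 [111. 366.]
 [265. 389.]]
hex [110.  125.9]
union [ 46.  133.3]
bottle [ 108.8 -132.5]
tape [  10.4 -138. ]
```

Plate 170 mm, pivot at (110.7, 64.8) and jig about 60x68 mm all match the description. The jig's front is about 35 mm short of the plate and about 4.7° askew. I'll write a targeting helper and approach from behind, with the fingers straddling the bush.

```bash
cat >> h.py <<'E'
from scipy.spatial.transform import Rotation as Ro
O=np.array([492.3,-54.7,0]); a=np.radians(14.9)
Rs=np.array([[np.cos(a),-np.sin(a),0],[np.sin(a),np.cos(a),0],[0,0,1]])
L=173.
def S(X): return (np.asarray(X)-O)@Rs
def tgt(tips,tilt=0,yaw=0,base=None):
    """tips: station xyz (mm) of fingertip centre; tilt deg tips forward; yaw deg about up; prints turn/shift(m)"""
    o=env.get_obs(); R0=np.array(o['tcp_rot']);p0=np.array(o['position'])
    print('t',round(o['clock'],2),'tip now',S(p0+R0[:,2]*L).round(1),'F',np.round(Rs.T@np.array(o['ft_force']),1),'grip',round(o['grip_width'],1),'q',np.round(o['q'],0),
      'tool x,z in station',(Rs.T@R0[:,[0,2]]).T.round(3).tolist())
    R=Rs@Ro.from_euler('z',yaw,degrees=True).as_matrix()@np.diag([1,-1,-1])@Ro.from_euler('y',tilt,degrees=True).as_matrix()
    w=np.degrees(Ro.from_matrix(R0.T@R).as_rotvec())
    for t in np.atleast_2d(tips):
        p=O+Rs@t-R[:,2]*L
        print(t,'turn',w.round(1).tolist(),'shift',(R0.T@(p-p0)/1000).round(4).tolist())
E
python3 - <<'E'
from h import *
tgt([-140,0,180],0)
E
```

```text
t 0.3 tip now [-164.7  671.7  231.4] F [ 0.4 -0.4 -0.1] grip 85.3 q [73. 18. 90. -0. 72. -1.] tool x,z in station [[-0.856, 0.517, -0.0], [-0.0, -0.0, -1.0]]
[-140    0  180] turn [-0.0, 0.0, 148.9] shift [-0.3681, -0.5624, 0.0517]
```

```bash
python3 -m handwheel '[[[0,0,149],[-0.368,-0.562,0.052],-0.3],[[0,0,149],[-0.368,-0.562,0.052],-0.3],[[0,0,149],[-0.368,-0.562,0.052],-0.3],[[0,0,149],[-0.368,-0.562,0.052],-0.3],[[0,0,149],[-0.368,-0.562,0.052],-0.3],[[0,0,149],[-0.368,-0.562,0.052],-0.3],[[0,0,149],[-0.368,-0.562,0.052],-0.3],[[0,0,149],[-0.368,-0.562,0.052],-0.3]]'; python3 -c "
from h import *
tgt([-140,0,180],0)"
```

```text
clock: 1.3
position: [306.3, 73.6, 366.4]
tcp_rot: [[0.216, 0.976, 0.002], [0.976, -0.216, 0.001], [0.001, 0.002, -1.0]]
ft_force: [1.5, -0.6, -0.1]
grip_width: 30.0
grip_force: 0.0
t 1.3 tip now [-146.3  171.8  193.4] F [ 1.3 -1.  -0.1] grip 30.0 q [ 11.  -4. 122.   0.  62.  24.] tool x,z in station [[0.46, 0.888, 0.001], [0.002, -0.0, -1.0]]
[-140    0  180] turn [0.1, -0.1, 62.6] shift [-0.1495, 0.0849, 0.0134]
```

Next, finish the approach.

```bash
python3 -m handwheel '[[[0,0,62.6],[-0.149,0.085,0.013],-0.3],[[0,0,62.6],[-0.149,0.085,0.013],-0.3],[[0,0,62.6],[-0.149,0.085,0.013],-0.3],[[0,0,62.6],[-0.149,0.085,0.013],-0.3],[[0,0,62.6],[-0.149,0.085,0.013],-0.3],[[0,0,62.6],[-0.149,0.085,0.013],-0.3],[[0,0,62.6],[-0.149,0.085,0.013],-0.3],[[0,0,62.6],[-0.149,0.085,0.013],-0.3]]' >/dev/null; python3 -c "
from h import *
tgt([[-138,0,38],[-115,0,38]],10)"
```

```text
t 2.3 tip now [-138.3    2.3  180.2] F [-0.   0.2  0. ] grip 29.7 q [-16.   2. 118.   0.  59.  59.] tool x,z in station [[1.0, 0.008, 0.0], [0.0, -0.0, -1.0]]
[-138    0   38] turn [-0.0, 10.0, 0.5] shift [-0.0298, 0.002, 0.1448]
[-115    0   38] turn [-0.0, 10.0, 0.5] shift [-0.0068, 0.0022, 0.1448]
```

```bash
python3 -m handwheel '[[[0,5,0.5],[-0.02,0.002,0.05],-0.3],[[0,10,0.5],[-0.03,0.002,0.1],-0.3],[[0,10,0.5],[-0.03,0.002,0.145],-0.3],[[0,10,0.5],[-0.03,0.002,0.145],-0.3],[[0,10,0.5],[-0.022,0.002,0.145],-0.3],[[0,10,0.5],[-0.015,0.002,0.145],-0.3],[[0,10,0.5],[-0.007,0.002,0.145],-0.3],[[0,10,0.5],[-0.007,0.002,0.145],-0.3]]' >/dev/null; python3 -c "
from h import *
shot('scene','s1.png')
tgt([[-105,0,38],[-85,0,38],[-75,0,38],[-65,0,38]],10)"
```

```text
t 3.35 tip now [-114.6    0.3   38.2] F [-0.2 -1.  -0.4] grip 30.1 q [-19.  13. 134.  13.  25.  45.] tool x,z in station [[0.985, -0.002, 0.175], [0.175, -0.0, -0.985]]
[-105    0   38] turn [0.0, -0.1, -0.1] shift [0.0096, 0.0003, 0.0019]
[-85   0  38] turn [0.0, -0.1, -0.1] shift [0.0293, 0.0002, 0.0054]
[-75   0  38] turn [0.0, -0.1, -0.1] shift [0.0392, 0.0002, 0.0071]
[-65   0  38] turn [0.0, -0.1, -0.1] shift [0.049, 0.0002, 0.0089]
```

View pics/s1.png

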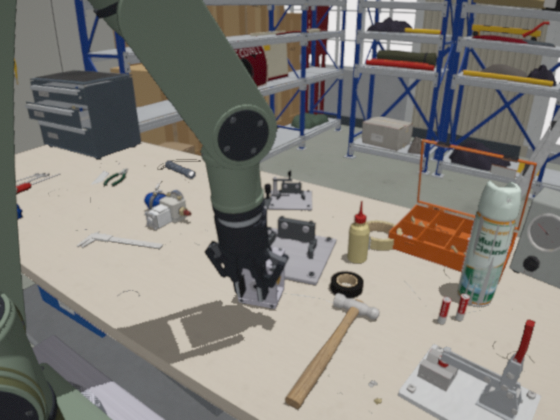

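The fingertips stand just behind the jig, at about (240,285), clear of everything else. Next, slide the jig gently toward the plate.

```bash
python3 -m handwheel '[[[0,0,0],[0.004,0,0.001],-0.3],[[0,0,0],[0.008,0,0.0015],-0.3],[[0,0,0],[0.012,0,0.002],-0.3],[[0,0,0],[0.016,0,0.003],-0.3],[[0,0,0],[0.020,0,0.0035],-0.3],[[0,0,0],[0.024,0,0.0045],-0.3],[[0,0,0],[0.028,0,0.005],-0.3],[[0,0,0],[0.032,0,0.006],-0.3]]' |grep force; python3 -c "
from h import *
tgt([[-75,0,38]],10)"
python3 -m handwheel '[[[0,0,0],[0.002,0,0.0004],-0.3],[[0,0,0],[0.0035,0,0.0006],-0.3],[[0,0,0],[0.005,0,0.001],-0.3],[[0,0,0],[0.0065,0,0.0012],-0.3]]' |grep force; python3 -c "
from h import *
tgt([[-75,0,38]],10)"
```

```text
ft_force: [-10.4, -2.6, 8.8]
grip_force: 5.4
t 4.35 tip now [-85.8   2.   36.4] F [-10.7   0.2   8.8] grip 29.7 q [-16.  15. 131.  12.  26.  49.] tool x,z in station [[0.986, -0.002, 0.167], [0.167, 0.004, -0.986]]
[-75   0  38] turn [-0.2, 0.4, -0.1] shift [0.0098, 0.0012, 0.0003]
ft_force: [-9.8, -2.0, 7.1]
grip_force: 4.6
t 4.85 tip now [-79.5   2.   36.4] F [-10.    0.6   7.1] grip 29.9 q [-15.  16. 130.  11.  26.  50.] tool x,z in station [[0.986, -0.002, 0.167], [0.167, 0.004, -0.986]]
[-75   0  38] turn [-0.3, 0.4, -0.1] shift [0.0035, 0.0012, -0.0009]
```

```bash
python3 -m handwheel '[[[0,0,0],[0.002,0,-0.0005],-0.3],[[0,0,0],[0.004,0,-0.001],-0.3],[[0,0,0],[0.005,0,-0.0012],-0.3],[[0,0,0],[0.006,0,-0.0014],-0.3]]' |grep force; python3 -c "
from h import *
f=shot('top')
cv2.imwrite('pics/t2.png',cv2.resize(f['color'][165:310,230:400],None,fx=4,fy=4,interpolation=cv2.INTER_CUBIC)[:,:,::-1])
tgt([[-75,0,38]],10)"
```

```text
ft_force: [-8.5, -3.1, 3.4]
grip_force: 4.3
t 5.4 tip now [-73.6   1.8  38.6] F [-7.6  0.   3.2] grip 29.9 q [-15.  16. 129.  11.  27.  51.] tool x,z in station [[0.986, -0.002, 0.167], [0.167, 0.004, -0.986]]
[-75   0  38] turn [-0.2, 0.4, -0.1] shift [-0.0027, 0.0011, 0.0004]
```

View pics/t2.png

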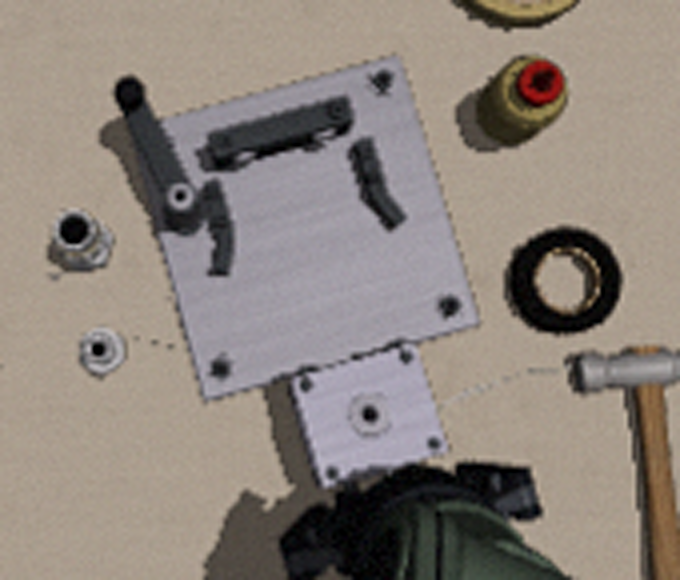

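The jig is now square to the plate, with its front almost at the edge; its bush is at crop (369,413). Next, push on a little until the force rises.

```bash
python3 -m handwheel '[[[0,0,0],[0.0015,0,0],-0.3],[[0,0,0],[0.003,0,0],-0.3],[[0,0,0],[0.0045,0,0],-0.3],[[0,0,0],[0.006,0,0.0],-0.3]]' |grep force; python3 -c "
from h import *
f=grab_frame('top')
print('bush at last view',S(onz(f,[[369/4+229.6,413/4+164.6]],94.5)[0]))
tgt([[-75,0,38]],10)"
```

```text
ft_force: [-25.0, -16.6, 15.1]
grip_force: 14.5
bush at last view [-29.76848088   0.49624246  94.5       ]
t 5.95 tip now [-72.8   2.8  38.7] F [-26.   -8.8  14.3] grip 30.0 q [-15.  16. 129.  10.  28.  52.] tool x,z in station [[0.987, -0.0, 0.158], [0.158, 0.007, -0.987]]
[-75   0  38] turn [-0.4, 0.9, -0.0] shift [-0.0051, 0.0016, 0.0003]
```

In contact: 26 N against the plate edge. Back off and go up.

```bash
python3 -m handwheel '[[[0,0,0],[-0.012,0,0],-0.3],[[0,0,0],[-0.022,0,-0.003],-0.3],[[0,0,0],[-0.017,0,-0.03],-0.3],[[0,0,0],[-0.014,0,-0.045],-0.3],[[0,0,0],[-0.014,0,-0.045],-0.3]]' |grep force; python3 -c "
from h import *
P=[]
for th in (0,10,20,30,40,50,60):
    t=np.radians(th); c,s=np.cos(t),np.sin(t); u,h=-64,70
    P.append([u*c+h*s-11*np.cos(.17),0,10-u*s+h*c-11*np.sin(.17)])
tgt(P,10)"
```

```text
ft_force: [0.2, -1.3, 0.0]
grip_force: 0.0
t 6.58 tip now [-84.9  -0.5  83.9] F [-0.2 -1.3  0. ] grip 29.7 q [-16.  10. 128.   9.  34.  52.] tool x,z in station [[0.984, -0.002, 0.177], [0.177, -0.002, -0.984]]
[-74.84143244   0.          78.13899416] turn [0.1, -0.2, -0.1] shift [0.0095, -0.0002, 0.0075]
[-61.71375619   0.          88.18902024] turn [0.1, -0.2, -0.1] shift [0.0242, -0.0003, -0.0001]
[-47.04035013   0.          95.80676679] turn [0.1, -0.2, -0.1] shift [0.04, -0.0003, -0.005]
[-31.26705828   0.         100.76077243] turn [0.1, -0.2, -0.1] shift [0.0564, -0.0003, -0.0071]
[-14.87314412   0.         102.9005122 ] turn [0.1, -0.2, -0.1] shift [0.0729, -0.0004, -0.0063]
[  1.64327156   0.         102.1609712 ] turn [0.1, -0.2, -0.1] shift [0.0891, -0.0004, -0.0026]
[17.78034583  0.         98.56462   ] turn [0.1, -0.2, -0.1] shift [0.1043, -0.0004, 0.0038]
```

```bash
python3 -m handwheel '[[[0,0,0],[0.002,0,0.008],-0.3],[[0,0,0],[0.0095,0,0.0105],-0.3],[[0,0,0],[0.014,0,0.008],-0.3],[[0,0,0],[0.019,0,0.005],-0.3],[[0,0,0],[0.024,0,0.003],-0.3],[[0,0,0],[0.029,0,0.001],-0.3],[[0,0,0],[0.0345,0,-0.001],-0.3],[[0,0,0],[0.040,0,-0.002],-0.3]]' |grep force; python3 -c "
from h import *
f=shot('scene')
cv2.imwrite('pics/s3.png',cv2.resize(f['color'][170:310,190:360],None,fx=4,fy=4,interpolation=cv2.INTER_CUBIC)[:,:,::-1])
tgt([[-47,0,92.8]],10)"
```

```text
ft_force: [-0.4, 0.4, -0.8]
grip_force: 0.6
t 7.62 tip now [-45.4  -0.4  92.4] F [-0.7 -0.6  0.2] grip 30.0 q [-13.  12. 123.   8.  36.  56.] tool x,z in station [[0.984, -0.002, 0.176], [0.176, -0.001, -0.984]]
[-47.    0.   92.8] turn [0.0, -0.1, -0.1] shift [-0.0011, -0.0003, -0.0007]
```

View pics/s3.png

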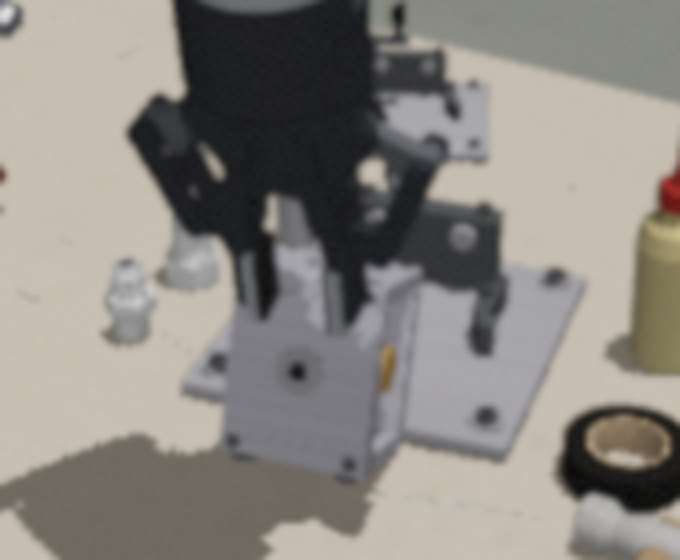

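The jig is turning about the edge, tilted about 20°, with the fingertips high on its back on either side of the bush. Next, continue the arc.

```bash
python3 -m handwheel '[[[0,0,0],[0.0055,0,-0.001],-0.3],[[0,0,0],[0.011,0,-0.0015],-0.3],[[0,0,0],[0.0165,0,-0.002],-0.3],[[0,0,0],[0.022,0,-0.002],-0.3],[[0,0,0],[0.0275,0,-0.0018],-0.3],[[0,0,0],[0.033,0,-0.0013],-0.3],[[0,0,0],[0.0385,0,0],-0.3],[[0,0,0],[0.044,0,0.001],-0.3]]' |grep force; python3 -c "
from h import *
tgt([[0,0,100]],10)"
python3 -m handwheel '[[[0,0,0],[0.005,0,0.0014],-0.3],[[0,0,0],[0.01,0,0.003],-0.3],[[0,0,0],[0.01,0,0.003],-0.3],[[0,0,0],[0.01,0,0.003],-0.3]]' |grep force
 python3 -c "
from h import *
f=shot('scene')
cv2.imwrite('pics/s4.png',cv2.resize(f['color'][170:310,190:360],None,fx=4,fy=4,interpolation=cv2.INTER_CUBIC)[:,:,::-1])
tgt([[-60,0,150]],10)"
```

```text
ft_force: [-0.2, 0.7, 0.5]
grip_force: 0.0
t 8.62 tip now [-3.  -0.1 98.2] F [0.  0.7 0.5] grip 30.0 q [-11.  15. 118.   7.  39.  60.] tool x,z in station [[0.985, -0.003, 0.174], [0.174, 0.0, -0.985]]
[  0   0 100] turn [-0.0, -0.0, -0.2] shift [0.0034, -0.0001, -0.0012]
ft_force: [-0.9, 0.1, -1.0]
grip_force: 0.0
t 9.18 tip now [ 6.6  0.  96.9] F [0.1 0.4 0.6] grip 30.0 q [-10.  16. 117.   7.  39.  60.] tool x,z in station [[0.985, -0.003, 0.173], [0.173, 0.001, -0.985]]
[-60   0 150] turn [-0.0, 0.0, -0.2] shift [-0.0564, 0.0, -0.0638]
```

View pics/s4.png

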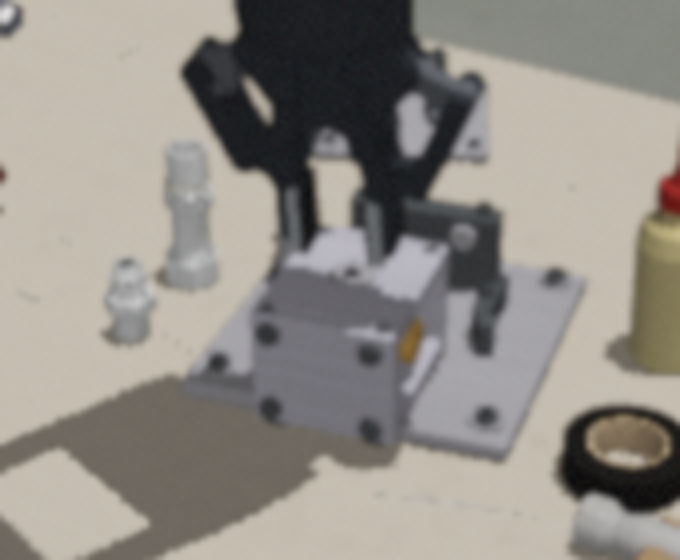

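The jig lies on its runners with the bush up. Next, go up, back and down behind it.

```bash
python3 -m handwheel '[[[0,0,0],[-0.01,0,-0.04],-0.76],[[0,0,0],[-0.04,0,-0.05],-0.76],[[0,0,0],[-0.075,0,-0.046],-0.76],[[0,0,0],[-0.075,0,-0.046],-0.76],[[0,0,0],[-0.083,0,0.0],-0.76],[[0,0,0],[-0.091,0,0.047],-0.76],[[0,0,0],[-0.091,0,0.047],-0.76]]' |grep force; python3 -c "
from h import *
tgt([[-45,0,35],[-25,0,35],[-5,0,35],[23,0,35]],10)
f=shot('top')
cv2.imwrite('pics/t5.png',cv2.resize(f['color'][165:310,230:400],None,fx=4,fy=4,interpolation=cv2.INTER_CUBIC)[:,:,::-1])"
```

```text
ft_force: [0.4, -0.2, 0.6]
grip_force: 0.0
t 10.05 tip now [-76.    1.2  32.7] F [ 0.4 -0.3  0.6] grip 10.1 q [-15.  17. 130.  12.  26.  50.] tool x,z in station [[0.986, -0.003, 0.168], [0.168, 0.004, -0.986]]
[-45   0  35] turn [-0.2, 0.3, -0.2] shift [0.0299, 0.0004, 0.0029]
[-25   0  35] turn [-0.2, 0.3, -0.2] shift [0.0496, 0.0004, 0.0063]
[-5  0 35] turn [-0.2, 0.3, -0.2] shift [0.0693, 0.0003, 0.0096]
[23  0 35] turn [-0.2, 0.3, -0.2] shift [0.0969, 0.0003, 0.0143]
```

View pics/t5.png

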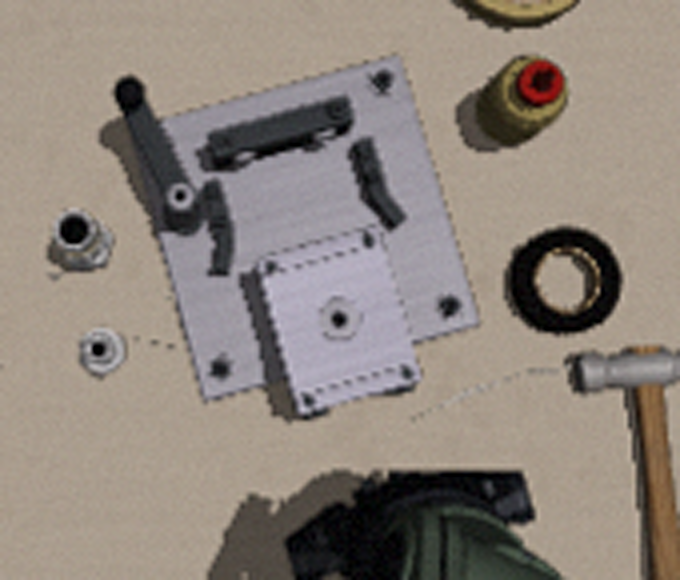

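The jig lies square on the plate with its bush at crop (339,318), roughly central to the rails. Next, push it toward the stop.

```bash
python3 -c "
from h import *
f=grab_frame('top')
print('bush',S(onz(f,[[339/4+229.6,318/4+164.6]],76.5)[0]))"
python3 -m handwheel '[[[0,0,0],[0.015,0,0.0015],-0.76],[[0,0,0],[0.025,0,0.0025],-0.76],[[0,0,0],[0.032,0.0,0.003],-0.76],[[0,0,0],[0.037,0.0,0.004],-0.76],[[0,0,0],[0.042,0,0.005],-0.76],[[0,0,0],[0.047,0,0.0055],-0.76],[[0,0,0],[0.052,0,0.006],-0.76],[[0,0,0],[0.057,0,0.007],-0.76]]' |grep force; python3 -c "
from h import *
tgt([[23,0,35]],10)"
```

```text
bush [23.52080538 -0.31486562 76.5       ]
ft_force: [-9.2, -2.9, 7.6]
grip_force: 5.1
t 11.15 tip now [-20.8   1.4  36.9] F [-9.6 -0.5  7.6] grip 10.3 q [-11.  19. 124.   9.  29.  56.] tool x,z in station [[0.986, -0.002, 0.166], [0.166, 0.004, -0.986]]
[23  0 35] turn [-0.2, 0.4, -0.1] shift [0.0416, 0.0007, 0.0092]
```

```bash
python3 -m handwheel '[[[0,0,0],[0.005,0,0.001],-0.76],[[0,0,0],[0.010,0,0.0015],-0.76],[[0,0,0],[0.015,0.0,0.0025],-0.76],[[0,0,0],[0.02,0.0,0.0035],-0.76],[[0,0,0],[0.025,0,0.004],-0.76],[[0,0,0],[0.03,0,0.005],-0.76],[[0,0,0],[0.034,0,0.0055],-0.76],[[0,0,0],[0.038,0,0.0065],-0.76]]' |grep force; python3 -c "
from h import *
tgt([[27,0,35]],10)"
python3 -m handwheel '[[[0,0,0],[0.002,0,0.0003],-0.76],[[0,0,0],[0.004,0,0.0007],-0.76],[[0,0,0],[0.0055,0,0.001],-0.76],[[0,0,0],[0.007,0,0.0012],-0.76]]' |grep force;python3 -c "
from h import *
tgt([[27,0,35]],10)"
```

```text
ft_force: [-4.3, -1.3, -2.4]
grip_force: 1.8
t 12.15 tip now [21.   0.2 37.7] F [-4.5 -0.2 -2.4] grip 10.2 q [ -9.  22. 119.   8.  30.  59.] tool x,z in station [[0.985, -0.003, 0.172], [0.172, 0.001, -0.985]]
[27  0 35] turn [-0.1, 0.1, -0.1] shift [0.0052, 0.0, 0.0037]
ft_force: [-8.7, -0.4, -2.7]
grip_force: 3.8
t 12.65 tip now [26.9  0.6 37.6] F [-8.6  1.8 -2.7] grip 10.0 q [ -9.  22. 118.   8.  31.  60.] tool x,z in station [[0.985, -0.002, 0.17], [0.17, 0.002, -0.985]]
[27  0 35] turn [-0.1, 0.2, -0.1] shift [-0.0009, 0.0002, 0.0026]
```

```bash
python3 -m handwheel '[[[0,0,0],[0.001,0,0],-0.76],[[0,0,0],[0.002,0,0],-0.76],[[0,0,0],[0.003,0,0.0],-0.76],[[0,0,0],[0.004,0,0],-0.76]]' |grep force;python3 -c "
from h import *
tgt([[27,0,35]],10)"
```

```text
ft_force: [-15.3, -6.3, 2.3]
grip_force: 7.8
t 13.15 tip now [27.2  1.4 37.2] F [-16.4  -2.2   2.3] grip 10.2 q [ -9.  22. 118.   8.  31.  60.] tool x,z in station [[0.987, -0.002, 0.163], [0.163, 0.004, -0.987]]
[27  0 35] turn [-0.2, 0.6, -0.1] shift [-0.0025, 0.0007, 0.0022]
```

It stalls at the expected position, so it is home. One light seating push, then retreat and go up.

```bash
python3 -m handwheel '[[[0,0,0],[0.0015,0,0],-0.76],[[0,0,0],[0.0015,0,0],-0.76],[[0,0,0],[-0.015,0,0],-0.76],[[0,0,0],[-0.035,0,-0.005],-1],[[0,0,0],[-0.03,0,-0.06],-1],[[0,0,0],[-0.02,0,-0.12],-1],[[0,0,0],[-0.02,0,-0.15],-1],[[0,0,0],[-0.02,0,-0.15],-1]]' |grep force;python3 -c "
from h import *
f=grab_frame('top'); g=cv2.cvtColor(f['color'],cv2.COLOR_RGB2GRAY)
# expected home bush and its neighbourhood: dark hole centroid
e=proj(f,[O+Rs@np.array([78,0,76.5])])[0]; print('exp px',e)
x,y=np.round(e).astype(int); print(g[y-8:y+9,x-8:x+9])
tgt([[190,112,185],[190,112,100]],0,45)"
```

```text
ft_force: [0.1, 0.4, -0.7]
grip_force: 0.0
exp px [307.05550113 220.41890283]
[[178 180 179 181 181 182 181 183 184 186 185 178 182 177 177 175 176]
 [178 184 181 187 183 181 185 184 182 182 178 179 176 177 181 172 176]
 [183 180 183 183 168 162 179 174 167 162 170 176 178 177 177 177 174]
 [182 178 181 177 164 149 160 159 161 155 167 171 181 179 174 178 172]
 [178 175 155 120 158 156 160 160 161 165 164 147 132 179 173 171 171]
 [178 178 163 140 156 146  97  80  96 132 164 154 156 173 169 172 175]
 [179 168 153 161 162 135  28  18  24 105 172 165 172 178 174 175 178]
 [179 173 165 161 161 133  11  17  22 103 167 167 173 177 179 179 178]
 [173 171 174 164 163 138  48  13  60 135 170 161 163 177 175 178 174]
 [174 169 165 153 158 158 147 146 153 164 174 152 125 179 176 174 175]
 [178 176 176 152 138 168 167 171 169 167 170 163 161 175 172 171 176]
 [176 173 179 177 152 132 155 170 163 152 152 170 175 176 177 175 176]
 [177 178 176 177 172 162 169 177 172 168 174 174 176 177 181 174 173]
 [177 174 173 177 175 176 176 178 177 178 179 177 176 171 174 173 172]
 [176 174 177 178 178 176 177 180 177 178 171 176 170 173 175 175 175]
 [179 183 177 176 176 174 172 174 175 171 174 175 174 180 177 180 178]
 [177 176 175 173 177 177 177 176 174 176 176 180 180 182 182 176 179]]
t 14.2 tip now [-12.   -0.7 184.8] F [ 0.1  0.4 -0.1] grip -0.0 q [-11.   8. 112.   6.  51.  61.] tool x,z in station [[0.984, -0.003, 0.179], [0.179, -0.002, -0.984]]
[190 112 185] turn [4.2, -9.8, -45.0] shift [0.2294, -0.113, 0.0387]
[190 112 100] turn [4.2, -9.8, -45.0] shift [0.2142, -0.1132, 0.1223]
```

```bash
python3 -m handwheel '[[[4.2,-9.8,-45],[0.2294,-0.100,0.0387],-1],[[4.2,-9.8,-45],[0.2294,-0.100,0.0387],-1],[[4.2,-9.8,-45],[0.2294,-0.100,0.0387],-1],[[4.2,-9.8,-45],[0.2294,-0.100,0.0387],-1],[[4.2,-9.8,-45],[0.2294,-0.100,0.0387],-1],[[4.2,-9.8,-45],[0.2294,-0.100,0.0387],-1],[[4.2,-9.8,-45],[0.2294,-0.100,0.0387],-1]]' |grep force;python3 -c "
from h import *
f=grab_frame('top'); print('bush',S(onz(f,[[306,218.6]],76.5)[0]))
tgt([[192,98,185],[192,98,97]],0,45)"
```

```text
ft_force: [-0.1, -0.5, 0.3]
grip_force: 0.0
bush [82.53425604  1.07581503 76.5       ]
t 15.12 tip now [187.5  99.4 181.8] F [-0.4 -0.6 -0.1] grip -0.2 q [ 7. 27. 82.  0. 71. 37.] tool x,z in station [[0.708, 0.706, -0.003], [-0.007, 0.003, -1.0]]
[192  98 185] turn [-0.4, 0.2, -0.1] shift [0.0017, 0.0028, -0.0032]
[192  98  97] turn [-0.4, 0.2, -0.1] shift [0.0019, 0.0035, 0.0848]
```

The bush is at station x = 82.5 mm (82 expected at home), y = 1.1 mm, so the jig is home. Next, go down beside the knob.

```bash
python3 -m handwheel '[[[-0.4,0.2,0],[0.003,0.0035,0.03],-1],[[-0.4,0.2,0],[0.003,0.0035,0.06],-1],[[-0.4,0.2,0],[0.003,0.0035,0.085],-1],[[-0.4,0.2,0],[0.003,0.0035,0.085],-1]]' |grep force;python3 -c "
from h import *
P=[]
for ph in (1.75,1.6,1.45,1.3,1.15,1.0,.85,.7,.55,.4,.25,.1,0):
    P.append([110.5+60*np.sin(ph)+13.8,65.5-60*np.cos(ph)+13.8,97])
P.append([P[-1][0]-5,P[-1][1],97])
tgt(np.round(P,1),0,45)"
```

```text
ft_force: [0.3, 0.4, -0.4]
grip_force: 0.0
t 15.62 tip now [191.6  98.9  95.7] F [ 0.4  0.3 -0.4] grip 0.1 q [ 7. 32. 88.  0. 60. 37.] tool x,z in station [[0.708, 0.706, -0.002], [-0.003, 0.001, -1.0]]
[183.3  90.   97. ] turn [-0.2, 0.1, -0.1] shift [-0.0124, -0.0001, -0.0013]
[184.3  81.1  97. ] turn [-0.2, 0.1, -0.1] shift [-0.018, 0.0069, -0.0013]
[183.9  72.1  97. ] turn [-0.2, 0.1, -0.1] shift [-0.0247, 0.013, -0.0013]
[182.1  63.3  97. ] turn [-0.2, 0.1, -0.1] shift [-0.0321, 0.018, -0.0013]
[179.1  54.8  97. ] turn [-0.2, 0.1, -0.1] shift [-0.0403, 0.0219, -0.0013]
[174.8  46.9  97. ] turn [-0.2, 0.1, -0.1] shift [-0.0489, 0.0244, -0.0013]
[169.4  39.7  97. ] turn [-0.2, 0.1, -0.1] shift [-0.0578, 0.0257, -0.0013]
[163.   33.4  97. ] turn [-0.2, 0.1, -0.1] shift [-0.0668, 0.0256, -0.0013]
[155.7  28.1  97. ] turn [-0.2, 0.1, -0.1] shift [-0.0757, 0.0242, -0.0013]
[147.7  24.   97. ] turn [-0.2, 0.1, -0.1] shift [-0.0843, 0.0215, -0.0013]
[139.1  21.2  97. ] turn [-0.2, 0.1, -0.1] shift [-0.0923, 0.0174, -0.0012]
[130.3  19.6  97. ] turn [-0.2, 0.1, -0.1] shift [-0.0997, 0.0123, -0.0012]
[124.3  19.3  97. ] turn [-0.2, 0.1, -0.1] shift [-0.1041, 0.0083, -0.0012]
[119.3  19.3  97. ] turn [-0.2, 0.1, -0.1] shift [-0.1077, 0.0048, -0.0012]
```

```bash
python3 -m handwheel '[[[0,0,0],[-0.0124,0,0],-1],[[0,0,0],[-0.018,0.007,0],-1],[[0,0,0],[-0.0247,0.013,0],-1],[[0,0,0],[-0.0321,0.018,0],-1],[[0,0,0],[-0.0403,0.022,0],-1],[[0,0,0],[-0.0489,0.0244,0],-1],[[0,0,0],[-0.0578,0.0257,0],-1],[[0,0,0],[-0.0578,0.0257,0],-1]]' |grep force;python3 -c "
from h import *
tgt([169.4,39.7,97],0,45)"
python3 -m handwheel '[[[0,0,0],[-0.009,0,0],-1],[[0,0,0],[-0.018,-0.0015,0],-1],[[0,0,0],[-0.0265,-0.0042,0],-1],[[0,0,0],[-0.0345,-0.0083,0],-1],[[0,0,0],[-0.042,-0.0134,0],-1],[[0,0,0],[-0.0463,-0.0174,0],-1],[[0,0,0],[-0.048,-0.0185,0],-1],[[0,0,0],[-0.048,-0.0185,0],-1]]' |grep force;python3 -c "
from h import *
tgt([119,19.3,97],0,45)"
```

```text
ft_force: [0.5, -0.8, 0.4]
grip_force: 0.0
t 16.62 tip now [169.2  39.6  96.8] F [ 0.3 -0.9  0.4] grip 0.1 q [ 1. 31. 90.  0. 59. 32.] tool x,z in station [[0.708, 0.706, -0.001], [-0.002, 0.001, -1.0]]
[169.4  39.7  97. ] turn [-0.1, 0.1, -0.1] shift [-0.0, -0.0003, -0.0002]
ft_force: [-1.3, 1.1, 0.7]
grip_force: 0.0
t 17.62 tip now [123.4  19.4  97.2] F [-0.9  1.4  0.7] grip 0.2 q [-1. 27. 96.  0. 57. 29.] tool x,z in station [[0.707, 0.707, 0.0], [-0.0, 0.001, -1.0]]
[119.   19.3  97. ] turn [-0.0, -0.0, -0.0] shift [-0.0032, -0.0031, 0.0002]
```

```bash
python3 -m handwheel '[[[0,0,0],[-0.0014,-0.0014,0],-1],[[0,0,0],[-0.0028,-0.0028,0],-1],[[0,0,0],[-0.0042,-0.0042,0],-1],[[0,0,0],[-0.0042,-0.0042,0],-1]]' |grep force;python3 -c "
from h import *
tgt([119,19.3,97],0,45)
f=shot('top');s=shot('scene')
c=lambda f,y,x:cv2.resize(f['color'][y:y+140,x:x+100],None,fx=4,fy=4,interpolation=cv2.INTER_CUBIC)
cv2.imwrite('pics/m6.png',np.hstack([c(f,165,260),c(s,160,240)])[:,:,::-1])"
```

```text
ft_force: [8.7, 5.0, -4.2]
grip_force: 4.5
t 18.12 tip now [122.   19.9  97.9] F [ 9.6  2.6 -4.2] grip -0.1 q [-2. 27. 97.  0. 56. 28.] tool x,z in station [[0.708, 0.707, 0.007], [0.01, 0.001, -1.0]]
[119.   19.3  97. ] turn [0.4, -0.4, -0.0] shift [-0.0012, -0.0006, 0.0008]
```

Hard stop: 9.6 N with the knob at the closed position. Back off and retreat.

```bash
python3 -m handwheel '[[[0,0,0],[0.012,0.004,0],-1],[[0,0,0],[0.025,0.004,-0.003],-1],[[0,0,0],[0.025,0.004,-0.06],-1],[[0,0,0],[0.025,0.004,-0.12],-1],[[0,0,0],[0.0,-0.05,-0.16],-1],[[0,0,0],[-0.04,-0.1,-0.16],-1],[[0,0,0],[-0.08,-0.15,-0.16],-1],[[0,0,0],[-0.1,-0.2,-0.16],-1]]' |grep force
python3 -m handwheel '[[[0,0,0],[-0.05,-0.05,0],-1],[[0,0,0],[-0.1,-0.1,0],-1],[[0,0,0],[-0.1,-0.1,0],-1],[[0,0,0],[-0.1,-0.1,0],-1]]' |grep force;python3 -c "
from h import *
tgt([119,19.3,97],0,45)
f=shot('top');s=shot('scene')
c=lambda f,y,x,w:cv2.resize(f['color'][y:y+140,x:x+w],None,fx=4,fy=4,interpolation=cv2.INTER_CUBIC)
cv2.imwrite('pics/m7.png',np.hstack([c(f,165,250,100),c(s,170,250,100)])[:,:,::-1])"
```

```text
ft_force: [-0.7, 0.2, -0.1]
grip_force: 0.0
ft_force: [0.0, 0.1, 0.8]
grip_force: 0.0
t 19.73 tip now [-234.3   89.4  257.5] F [0.  0.  0.8] grip 0.2 q [ -9. -15. 120.   0.  74.  21.] tool x,z in station [[0.708, 0.706, 0.002], [0.003, -0.0, -1.0]]
[119.   19.3  97. ] turn [0.1, -0.1, -0.1] shift [0.2006, 0.2992, 0.1614]
```

View pics/m7.png

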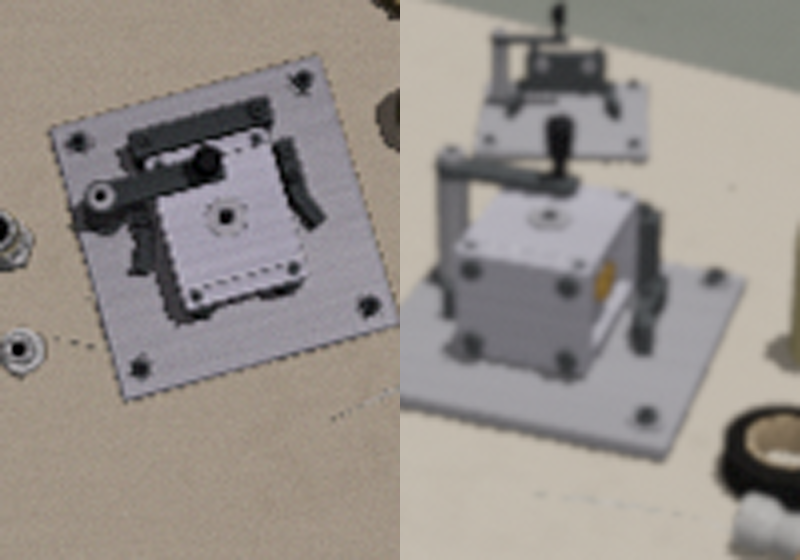

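The jig lies home with its bush up at left-crop (227,215), and the keeper is across it with the knob at (205,158) and the pivot at (100,196). Next, a numeric check.

```bash
python3 -c "
from h import *
f=grab_frame('top')
t=lambda p:np.array([p])/4+[249.6,164.6]
k=S(onz(f,t([205,156.]),118)[0]);p=S(onz(f,t([100,195.]),90)[0]);print('knob',k,'pivot',p,'angle',np.arctan2(k[0]-p[0],p[1]-k[1]))
print('bush',S(onz(f,t([227,215.]),76.5)[0]))
for q in ([188,311],[305,278]): print('rear',S(onz(f,t(np.array(q,float)),74)[0]))
o=[S(onz(f,np.array([a])/4+[229.6,164.6],z)[0]).round(1) for a,z in (((388.,480),94.5),)]
"
```

```text
knob [111.74958357   5.69591338 118.        ] pivot [111.31736462  64.66092005  90.        ] angle 0.007329961173727727
bush [82.85192426  0.17319576 76.5       ]
rear [38.15620643 35.80845942 74.        ]
rear [ 37.61948973 -31.19562896  74.        ]
```

The keeper angle is about 0.007 rad and the bush is at x = 82.9 mm. The jig is square, its rear (feet excluded) at x about 38 mm, as expected at home.

```bash
python3 -c "
from h import *
print(env.job_done())"
```

```text
the job is handed in; nothing more can be done
None
```

I handed the job in at about 20 s: the jig lies on the plate with its bush up and square against the end stop, and the keeper is closed to its hard stop. I avoided the fittings, bottle and tape throughout but did not re-measure their positions at the end.

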